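Fit the hanging power unit into its housing and shut the lid

TASK

Lift the boxy power unit up and off its peg and stand it upright on the bench, letting go of it; then take it again front to back, lower it gently into the open green housing until it sits on the floor between the two ribs, and shut the lid fully. Leave the round unit on its peg and everything else on the bench where it is.

Things in the scene. Friction and masses are not known exactly. Their poses are not given: they have to be found in the camera images.
- power_unit: Boxy aluminium unit hanging on a peg: 44 mm (x, front to back) x 52 mm (y) x 80 mm tall. A steel strap, 4 mm thick and 40 mm wide, stands on its top at x = +12 mm, up to z = 107 mm, with a slot 24 mm wide from z = 80 to 100 mm for the peg. Origin: centre of underside, z up. 0.35 kg. Hangs 44 mm above the bench, its back flat on the rack's bars: finger room only at its two sides (y).
- round_unit: The other hanging unit, to be left on its peg: a round black can, 40 mm in diameter and 50 mm tall, with a 52 mm wide steel plate behind it and the same slotted strap above, up to 77 mm. Origin: centre of the underside; x towards its plate, z up.
- rack: Fixed steel rack, 300 mm wide (y), 145 mm tall, front facing its -x: two flat bars between posts. Two pegs, 8 mm thick, leave the upper bar at (x, y, z) = (0, +75 or -75, 137) mm and run 38 mm out along -x, sloping up 15 degrees. Which unit hangs on which varies. Origin: bench level, middle of the bars' front face.
- housing: Fixed open green housing, outside 142 (x) x 66 (y) x 115 mm tall, walls and floor 4 mm. Two cross ribs (8 mm tall) on the floor leave a seat 50 mm long (x) in the middle, 58 mm wide: the unit fits with its x along this x, either way round; finger room only in front and behind it, not at its sides. Origin: centre of underside, z up, +x to the lid's hinge.
- lid (a joint): Angle of the housing's green lid, rad: 0 shut, grows as it opens to 1.9 (starts at 1.65 to 1.85, just past vertical). Lid 142 mm long from hinge, 66 mm wide, 6 mm thick; the stiff hinge stays where it is left.
- lid_hinge (a point): Point on the lid's hinge axis (parallel to the housing's y), at the housing's +x upper rim, on the middle plane.
- lid_edge (a point): Middle of the lid's free edge, on its outer face (the top when shut); moves with the lid.
- closed_a: Bystander: loose closed green housing, 70 x 146 x 130 mm. Origin: centre of the underside.
- closed_b: Bystander: a second loose closed green housing of the same size. Origin: centre of the underside.
- fan: Bystander: black square fan 92 mm across on a white base 70 x 110 mm, 104 mm tall. Origin: centre of the underside.
- beacon: Bystander: round red beacon, 68 mm in diameter, 72 mm tall. Origin: centre of the underside.
- jar: Bystander: small white jar, 52 mm in diameter, 60 mm tall. Origin: centre of the underside.
- brush: Bystander: hand brush 170 mm long lying on the bench along its x. Origin: on the bench under it.
- carton: Bystander: small cardboard carton 90 x 70 x 50 mm. Origin: centre of the underside.

How it is judged:
By the outcome, as a careful person would: the job done as asked, in the order asked, and still so for the second after the job is handed in, with the robot touching nothing.
It also fails if it takes over 72 s, if anything falls off the work surface, if the arm or the gripper's body presses on something with over 40 N, if the wrist force passes 120 N, or if a joint passes its speed limit or range.

ROBOT

A 6-joint arm with a two-finger parallel gripper is mounted at the origin on the work surface. World frame = base frame: x ahead of the robot, y to its left, z up, the work surface at z = 0. Lengths are in m, angles in rad, forces in N, time in s.
With the tool pointing down it reaches from about 0.35 to 0.975 m from the base axis. Payload 4.9 kg.
Tool frame: the origin (TCP) lies at the very end of the fingers, on their centre line; the grasp point (between the pads) lies 19 mm behind it; z points along the fingers, y is the line along which they close (so a half turn about z gives the same grasp; the last joint's range is limited). The gripper opens to 85 mm and grips with 20 to 120 N. Pads are 22 mm wide; open, the fingers measure 114 mm over their backs; the gripper's body (76 mm by 85 mm) begins 54 mm behind the grasp point. The pads swing forward as they close: fully open they stand 13 mm farther back than shut.
Start: joints at [-1.229, 0.053, 1.613, -0, 1.476, -0.119], TCP at [0.278, -0.56, 0.21] pointing down, gripper open.
Joint ranges: [-3.01, 3.01], [-1.01, 2.22], [0.06, 2.58], [-1.02, 4.17], [0.09, 2.62], [-3.14, 3.14]. Speed limits (rad/s): [2.57, 2.57, 3.14, 3.14, 3.14, 3.14].

INTERFACE

Orientations are given as a unit quaternion [w, x, y, z].
In Python, from plant import manip gives the robot as it stands.
- The arm moves only by the shell command python3 -m pendant 'ROWS'. ROWS is JSON, a list of rows, each a list of 3 entries, a list of its own where there are three numbers: the opening, from 0 (shut) to 1 (fully open), then the shift along the tool's x, y, z in units of 12 cm (1.0 is 12 cm), then the turn about the tool's z in units of pi rad (1.0 is pi rad). In form: [[gripper, [dx, dy, dz], roll], ...]. A call has 1 to 10 rows; each row is the pose to reach, as a shift and turn from the pose commanded when the call began, along the tool's axes at that moment, turning the shorter way round; what a row does not reach only later rows make up. A row lasts 1/10 s, in which the tool goes at most 50 mm and 8.59 degrees, less where a joint would pass 70% of its speed; a pose out of reach is approached as far as the arm can. A call with a number of a shift or a turn outside -1 to 1 is refused whole. A call with a gripper value outside its range is refused whole. The fingers move at their own pace and stop on an object; the grip force is fixed at half the most. Time passes only in rows, so rows that repeat a pose let the fingers close. It gives the time, the measured TCP pose, the force, the opening and the grip force at its end, in the units of the state.
- manip.state(): the state, without advancing time (a new reading comes with each control period).
- manip.grab_frame(name): name is "scene" or "side" or "wrist"; returns a dict with "img" (480x640x3 uint8, red, green, blue), "fx", "fy", "cx", "cy" (pixels), "D" ([k1, k2, p1, p2, k3] as OpenCV has them; the pictures are not rectified), "eye" and "rotation" of the camera in the world; the wrist camera has in their place "tool_from_camera" (4x4, takes a point from camera to tool coordinates, whose origin is the TCP and whose axes are the flange's). Camera axes: x right, y down, z forward; pixel columns grow to the right and rows downward; lengths in m; the calibration is good to about 2 mm. A picture is of the moment at which its call begins: read the wrist's pose just before it. There is no depth.
- manip.job_done(): hands the job in; it is judged then, once.
The state is a dict: "time": time; "joint_pos": joint angles; "joint_vel": joint speeds; "joint_efforts": joint torques, N m; "tool_pos": TCP position; "tool_rot": TCP orientation; "contact_force": force on the tool from outside, world axes, zero at the start; "ft_torque": the same for the moment, N m; "gripper_width": opening from 0.0 (shut) to 1.0 (fully open); "grasp_force": force on a finger pad.
Only numpy, scipy, OpenCV 4.12 (cv2) and the standard library are available. Lean on these libraries where they do the work, as an engineer would, in place of code of your own. Each camera call takes 0.05 s, during which the arm holds its last target. There are 200 camera calls.

## Working session

There is one attempt and no reset: what is moved stays moved. The work goes in short steps, Python scripts to look and compute and a shell command to move; the robot and the scene stay as the last step left them, time stands still between calls to the robot, and variables do not carry over. Pictures are saved under pics/ and viewed, at most 10 in all, crops included, and the job is handed in when it is done.

```bash
mkdir -p pics; cat > h.py <<'E'
import numpy as np, cv2, pickle
from plant import manip
def snap(n,f):
    s=manip.state(); d=manip.grab_frame(n); d['state']=s
    cv2.imwrite(f'pics/{f}.png',d['img'][:,:,::-1]); pickle.dump(d,open(f'pics/{f}.pkl','wb')); return d
def load(f): return pickle.load(open(f'pics/{f}.pkl','rb'))
def cam(d):
    if 'eye' in d: return np.array(d['eye']),np.array(d['rotation'])
    from scipy.spatial.transform import Rotation as R
    q=d['state']['tool_rot']; T=np.eye(4); T[:3,:3]=R.from_quat([q[1],q[2],q[3],q[0]]).as_matrix(); T[:3,3]=d['state']['tool_pos']
    T=T@np.array(d['tool_from_camera']); return T[:3,3],T[:3,:3]
def K(d): return np.array([[d['fx'],0,d['cx']],[0,d['fy'],d['cy']],[0,0,1]])
def rays(d,px):
    p=cv2.undistortPoints(np.array(px,float).reshape(-1,1,2),K(d),np.array(d['D'])).reshape(-1,2)
    e,R=cam(d); v=np.c_[p,np.ones(len(p))]@R.T; return e,v/np.linalg.norm(v,axis=1)[:,None]
def onz(d,px,z):
    e,v=rays(d,px); return e+v*((z-e[2])/v[:,2])[:,None]
def tri(d1,p1,d2,p2):
    e1,v1=rays(d1,[p1]); e2,v2=rays(d2,[p2]); v1=v1[0];v2=v2[0]
    a=np.linalg.lstsq(np.c_[v1,-v2],e2-e1,rcond=None)[0]
    x,y=e1+a[0]*v1,e2+a[1]*v2; return (x+y)/2,np.linalg.norm(x-y)
def proj(d,P):
    e,R=cam(d); r,_=cv2.Rodrigues(R.T); return cv2.projectPoints(np.array(P,float).reshape(-1,3),r,-R.T@e,K(d),np.array(d['D']))[0].reshape(-1,2)
E
python3 -c "
from h import *
for n in ['scene','side','wrist']:
    d=snap(n,n+'0'); print(n,cam(d),d['fx'],d['D'])
print(manip.state())"
```

```text
scene (array([1.2010018 , 0.61213441, 0.93046296]), array([-0.16281053,  0.37159936,  0.83294072, -0.37631956])) 456.19261289050837 [-0.07867333  0.          0.          0.          0.        ]
side (array([-0.06527782,  0.75068715,  1.01261136]), array([ 0.12696438, -0.28720632,  0.87257707, -0.37416818])) 529.2496093017008 [-0.14837894  0.          0.          0.          0.        ]
wrist (array([ 0.35027735, -0.52319389,  0.37238597]), array([[ 0.44471556, -0.85077251, -0.28002536],
       [-0.89567106, -0.42283758, -0.13777419],
       [-0.00119075,  0.31208093, -0.95005477]])) 424.0132609204191 [0.03560316 0.         0.         0.         0.        ]
{'time': 0.15, 'joint_pos': array([-1.22902304e+00,  5.32274066e-02,  1.61395728e+00,  2.62071806e-05,
        1.47600571e+00, -1.18985966e-01]), 'joint_vel': array([-0.00087722, -0.00082996, -0.00333698, -0.0001106 , -0.002034  ,
        0.00036543]), 'joint_efforts': array([ 4.47135217e-04, -3.94241416e+01, -3.70722055e+01, -1.52035514e-04,
        4.65281977e-03, -6.73630879e-06]), 'tool_pos': array([ 0.27773554, -0.55932962,  0.20944444]), 'tool_rot': array([-7.95368139e-04,  9.73579754e-01,  2.28345844e-01, -7.58421390e-05]), 'contact_force': array([0.2386249 , 1.00096833, 0.32405302]), 'ft_torque': array([ 0.03451663, -0.03760244, -0.03656801]), 'grasp_force': 0.0, 'gripper_width': 0.9979603630467446}
```

View pics/scene0.png

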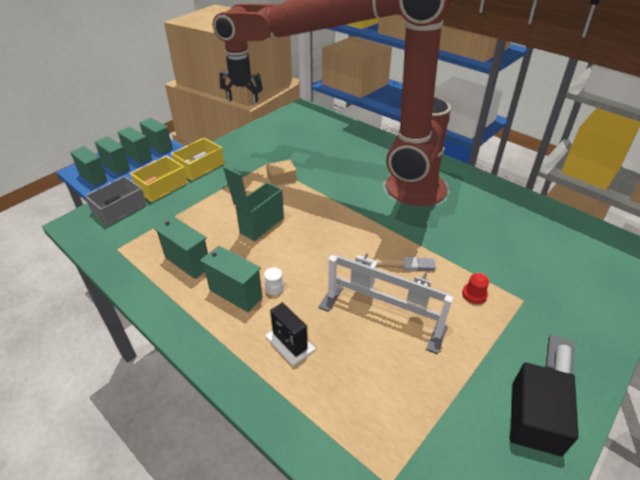

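View pics/side0.png

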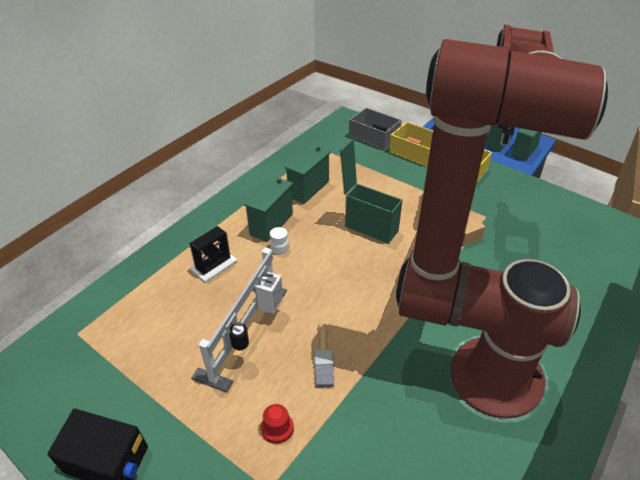

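Scene view: the rack is around (390,300), the green housing with its open lid around (258,210), and the jar and closed housings are to the left. Side view: the power unit is on the rack's right peg at about (268,292), the round unit at (238,337), and the housing at (373,212). Next I'll zoom in.

```bash
sed -i "s/    if 'eye' in d: return.*/    if 'eye' in d:\n        from scipy.spatial.transform import Rotation as R\n        q=d['rotation']; return np.array(d['eye']),R.from_quat([q[1],q[2],q[3],q[0]]).as_matrix()/" h.py
python3 -c "
from h import *
def crop(f,x,y,w=133,h=100): return cv2.resize(cv2.imread(f'pics/{f}.png')[y:y+h,x:x+w],(400,300),interpolation=cv2.INTER_CUBIC)
c=np.vstack([np.hstack([crop('side0',185,240,200,150),crop('side0',310,130)]),np.hstack([crop('scene0',313,245),crop('scene0',200,150)])])
cv2.imwrite('pics/c1.png',c)"
```

```text
(no output)
```

View pics/c1.png

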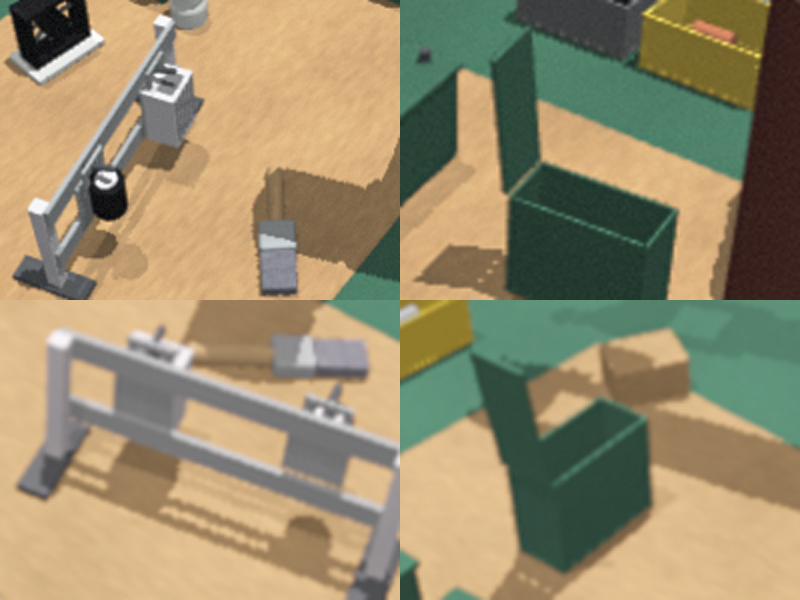

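```bash
python3 -c "
from h import *
np.set_printoptions(precision=4,suppress=True)
S=load('side0');C=load('scene0')
s1=lambda p:[185+p[0]/2,240+p[1]/2]
s2=lambda p:[310+(p[0]-400)/3,130+p[1]/3]
c1=lambda p:[313+p[0]/3.008,245+(p[1]-300)/3]
c2=lambda p:[200+(p[0]-400)/3.008,150+(p[1]-300)/3]
print('rim side',onz(S,[s2(p) for p in [(509,198),(645,245),(677,210),(541,163)]],.115))
print('rim scene',onz(C,[c2(p) for p in [(553,487),(650,418),(605,400)]],.115))
print('housing bottom scene',onz(C,[c2(p) for p in [(521,552),(565,572),(652,507)]],0))
print('unit top side',onz(S,[s1(p) for p in [(143,96),(178,105),(193,72)]],.124))
print('post tops side',onz(S,[s1(p) for p in [(38,206),(165,22)]],.145))
print('post tops scene',onz(C,[[333,258],[449,297]],.145))
print('lid edge side',onz(S,[s2(p) for p in [(492,68),(530,32)]],.257))
print('lid edge scene',onz(C,[c2(p) for p in [(474,352),(532,377)]],.257))
print('strap tri', tri(S,s1((165,72)),C,c1((160,342))))
print('jar',onz(S,[[279,240]],.05), 'tool K', cam(load('wrist0')))
"
```

```text
rim side [[ 0.5611 -0.209   0.115 ]
 [ 0.4263 -0.2248  0.115 ]
 [ 0.4283 -0.285   0.115 ]
 [ 0.5669 -0.2706  0.115 ]]
rim scene [[ 0.5673 -0.2106  0.115 ]
 [ 0.4264 -0.2205  0.115 ]
 [ 0.4347 -0.2779  0.115 ]]
housing bottom scene [[ 0.5722 -0.2711  0.    ]
 [ 0.5629 -0.2143  0.    ]
 [ 0.4308 -0.2215  0.    ]]
unit top side [[0.529  0.1966 0.124 ]
 [0.4884 0.1834 0.124 ]
 [0.5071 0.1343 0.124 ]]
post tops side [[0.5018 0.3859 0.145 ]
 [0.5719 0.1059 0.145 ]]
post tops scene [[0.5775 0.1056 0.145 ]
 [0.4996 0.3837 0.145 ]]
lid edge side [[ 0.5752 -0.197   0.257 ]
 [ 0.5809 -0.2638  0.257 ]]
lid edge scene [[ 0.594  -0.2663  0.257 ]
 [ 0.5861 -0.1965  0.257 ]]
strap tri (array([0.5219, 0.1654, 0.1405]), np.float64(0.0013954516076237844))
jar [[ 0.6444 -0.0152  0.05  ]] tool K (array([ 0.3503, -0.5232,  0.3724]), array([[ 0.4447, -0.8508, -0.28  ],
       [-0.8957, -0.4228, -0.1378],
       [-0.0012,  0.3121, -0.9501]]))
```

```bash
cat >> h.py <<'E'
from scipy.spatial.transform import Rotation as Ro
def pose():
    s=manip.state(); q=s['tool_rot']; return np.array(s['tool_pos']),Ro.from_quat([q[1],q[2],q[3],q[0]]).as_matrix()
def go(x,y,z,psi):
    p,R=pose(); v=R.T@(np.array([x,y,z])-p)/.12; a=np.arctan2(R[1,0],R[0,0])
    r=-((psi-a+np.pi)%(2*np.pi)-np.pi)/np.pi
    print('at',p.round(4),'psi',round(a,4),'-> shift',v.round(3),'roll',round(r,4))
E
python3 -m pendant '[[1,[0,0,-1],0],[1,[0,0,-1],0],[1,[0,0,-1],0],[1,[0,0,-1],0]]'
for i in 1 2 3 4; do :; done
python3 -m pendant '[[1,[0.88,-0.91,0],0.06],[1,[0.88,-0.91,0],0.06],[1,[0.88,-0.91,0],0.06],[1,[0.88,-0.91,0],0.06],[1,[0.88,-0.91,0],0.06]]'
python3 -c "
from h import *
go(.51,.165,.33,.27)"
```

```text
time: 0.55
tool_pos: [0.2785, -0.5614, 0.336]
tool_rot: [0.004, 0.974, 0.228, 0.0]
contact_force: [-0.7, 0.5, 0.3]
gripper_width: 0.999
grasp_force: 0.0
time: 1.05
tool_pos: [0.3241, -0.4138, 0.329]
tool_rot: [-0.001, 0.991, 0.137, -0.0]
contact_force: [0.1, -1.2, -0.2]
gripper_width: 1.001
grasp_force: 0.0
at [ 0.3241 -0.4138  0.329 ] psi 0.2741 -> shift [ 2.797e+00 -4.224e+00 -4.000e-03] roll 0.0013
```

```bash
python3 -m pendant '[[1,[0.5,-0.98,0],0],[1,[0.5,-0.98,0],0],[1,[0.5,-0.98,0],0],[1,[0.5,-0.98,0],0]]' >/dev/null
python3 -m pendant '[[1,[0.5,-0.98,0],0],[1,[0.5,-0.98,0],0],[1,[0.5,-0.98,0],0],[1,[0.5,-0.98,0],0]]' >/dev/null
python3 -m pendant '[[1,[0.5,-0.98,0],0],[1,[0.5,-0.98,0],0],[1,[0.5,-0.98,0],0],[1,[0.5,-0.98,0],0]]' >/dev/null
python3 -m pendant '[[1,[0.9,-0.98,0],0],[1,[0.9,-0.98,0],0],[1,[0.9,-0.98,0],0],[1,[0.9,-0.98,0],0],[1,[0.9,-0.98,0],0]]' 
python3 -c "
from h import *
go(.51,.165,.33,.27)
d=snap('wrist','w1')
cv2.imwrite('pics/w1b.png',cv2.resize(d['img'][:,:,::-1],(800,600)))"
```

```text
time: 2.75
tool_pos: [0.4758, 0.1148, 0.3291]
tool_rot: [0.0, 0.991, 0.136, -0.001]
contact_force: [-0.8, -0.5, 1.1]
gripper_width: 1.001
grasp_force: 0.0
at [0.4758 0.1148 0.3291] psi 0.2725 -> shift [ 0.387 -0.326 -0.009] roll 0.0008
```

View pics/w1b.png

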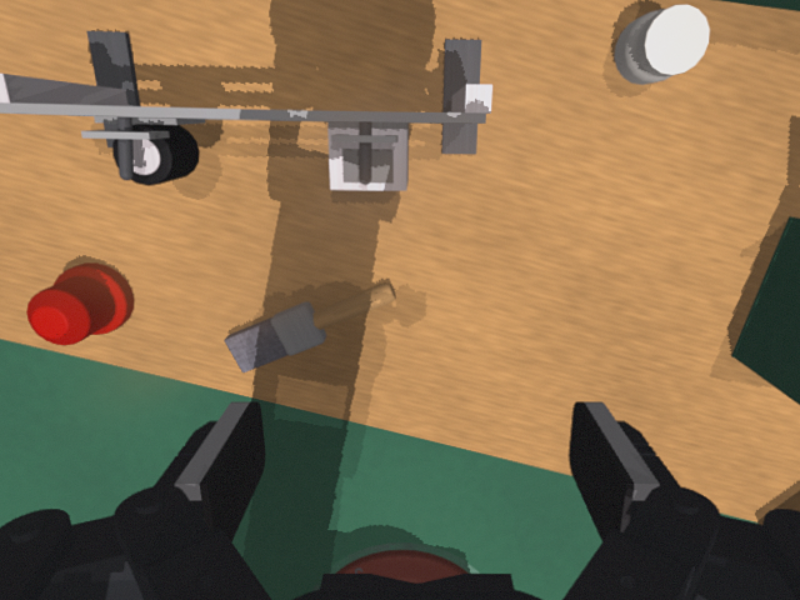

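The wrist view shows the unit's front top edge from (330,190) to (393,190), the peg from (366,122) to (366,184), and the rack bar's front edge running from (240,118) to (485,122), in 800-px scale.

```bash
python3 -c "
from h import *
np.set_printoptions(precision=4,suppress=True)
d=load('w1')
f=lambda *p:[[a*.8,b*.8] for a,b in p]
q=onz(d,f((330,190),(393,190),(408,190)),.124);print(q,np.linalg.norm(q[1]-q[0]),q.mean(0))
q=onz(d,f((240,118),(485,122)),.145);v=q[1]-q[0];print('bar',q,np.arctan2(v[0],-v[1]))
print('peg',onz(d,f((366,184)),.147),onz(d,f((366,122)),.139))
print('jar',onz(d,f((677,40)),.06),'beacon',onz(d,f((58,316)),.072),'brush',onz(d,f((240,355),(390,285)),.02))
g=cv2.resize(d['img'][80:170,235:355,::-1],(800,600),interpolation=cv2.INTER_CUBIC);cv2.imwrite('pics/w1c.png',g)
"
```

```text
[[0.4979 0.1824 0.124 ]
 [0.5095 0.141  0.124 ]
 [0.5123 0.1312 0.124 ]] 0.042948112102687876 [0.5065 0.1515 0.124 ]
bar [[0.5285 0.2422 0.145 ]
 [0.5671 0.0966 0.145 ]] 0.2595306412385888
peg [[0.5113 0.1583 0.147 ]] [[0.5473 0.1679 0.139 ]]
jar [[ 0.6602 -0.0304  0.06  ]] beacon [[0.3279 0.382  0.072 ]] brush [[0.305  0.2441 0.02  ]
 [0.4123 0.1226 0.02  ]]
```

View pics/w1c.png

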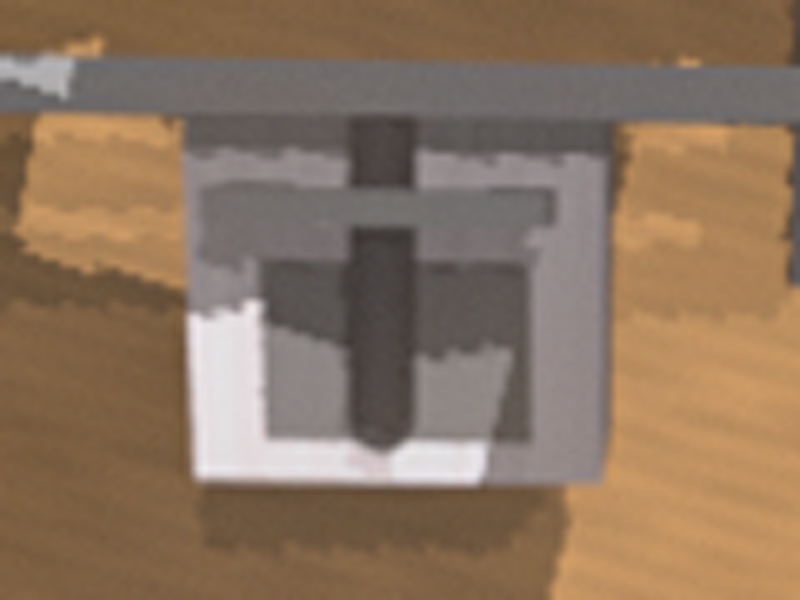

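The unit's centre is at about (0.526, 0.1625) with yaw 0.265, and the bar distance agrees. Next I move above it and go down.

```bash
python3 -c "
from h import *
go(.5264,.1625,.329,.265)"
python3 -m pendant '[[1,[0.51,-0.27,0],0.002],[1,[0.51,-0.27,0],0.002],[1,[0.51,-0.27,0],0.002],[1,[0.51,-0.27,0.5],0.002],[1,[0.51,-0.27,1],0.002],[1,[0.51,-0.27,1],0.002],[1,[0.51,-0.27,1],0.002]]'
python3 -c "
from h import *
go(.5264,.1625,.09,.265)
np.set_printoptions(precision=4,suppress=True)
d=snap('wrist','w2');p=[.5264,.1625,0];u=np.array([.965,.262,0]);v=np.array([-.262,.965,0])
P=[p+a*u*.022+b*v*.026+np.array([0,0,.124]) for a,b in [(-1,-1),(-1,1),(1,1),(1,-1)]]
im=d['img'][:,:,::-1].copy()
for x in proj(d,P): cv2.circle(im,tuple(int(round(t)) for t in x),2,(0,0,255),-1)
cv2.imwrite('pics/w2b.png',im)"
```

```text
at [0.4754 0.114  0.3295] psi 0.2711 -> shift [ 0.518 -0.276  0.003] roll 0.0019
time: 3.5
tool_pos: [0.5222, 0.1603, 0.2059]
tool_rot: [0.001, 0.991, 0.131, -0.004]
contact_force: [0.0, -0.4, -0.1]
gripper_width: 0.998
grasp_force: 0.0
at [0.5222 0.1603 0.2059] psi 0.2633 -> shift [ 0.047 -0.008  0.965] roll -0.0005
```

View pics/w2b.png

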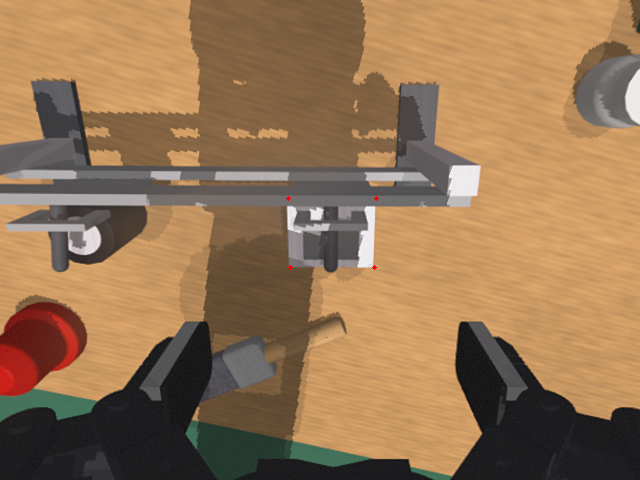

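The predicted corners (red, about (290,268), (375,268), (288,198) and (376,198)) lie on the unit's top, so I go down and grip.

```bash
python3 -m pendant '[[1,[0.04,-0.01,0.2],0],[1,[0.04,-0.01,0.4],0],[1,[0.04,-0.01,0.6],0],[1,[0.04,-0.01,0.75],0],[1,[0.04,-0.01,0.85],0],[1,[0.04,-0.01,0.96],0],[1,[0.04,-0.01,0.96],0],[1,[0.04,-0.01,0.96],0]]'
python3 -m pendant '[[0,[0,0,0],0],[0,[0,0,0],0],[0,[0,0,0],0],[0,[0,0,0],0],[0,[0,0,0],0],[0,[0,0,0],0],[0,[0,0,0],0],[0,[0,0,0],0]]'
```

```text
time: 4.35
tool_pos: [0.53, 0.1655, 0.0962]
tool_rot: [-0.0, 0.991, 0.133, 0.001]
contact_force: [0.5, -0.4, 0.2]
gripper_width: 1.003
grasp_force: 0.0
time: 5.15
tool_pos: [0.53, 0.1657, 0.0966]
tool_rot: [0.0, 0.991, 0.133, 0.001]
contact_force: [-1.3, 0.1, 5.7]
gripper_width: 0.573
grasp_force: 61.1
```

```bash
python3 -m pendant '[[0,[0,0,-0.025],0],[0,[0,0,-0.05],0],[0,[0,0,-0.05],0]]'
python3 -m pendant '[[0,[-0.06,0,-0.016],0],[0,[-0.12,0,-0.032],0],[0,[-0.18,0,-0.048],0],[0,[-0.24,0,-0.064],0],[0,[-0.3,0,-0.08],0],[0,[-0.36,0,-0.097],0],[0,[-0.42,0,-0.113],0],[0,[-0.5,0,-0.134],0],[0,[-0.5,0,-0.134],0]]'
python3 -c "
from h import *
go(.5264,.1625,.09,.265)
snap('side','s3'); d=snap('wrist','w3')
a=cv2.resize(cv2.imread('pics/s3.png')[220:400,150:390],(800,600));cv2.imwrite('pics/s3b.png',a)"
```

```text
time: 5.45
tool_pos: [0.529, 0.1656, 0.1008]
tool_rot: [-0.0, 0.991, 0.133, -0.0]
contact_force: [0.1, -0.3, -3.4]
gripper_width: 0.577
grasp_force: 62.3
time: 6.35
tool_pos: [0.4706, 0.1496, 0.1176]
tool_rot: [-0.0, 0.991, 0.133, 0.0]
contact_force: [1.0, 0.4, -2.3]
gripper_width: 0.576
grasp_force: 62.4
at [0.4706 0.1496 0.1176] psi 0.266 -> shift [0.477 0.019 0.23 ] roll 0.0003
```

View pics/s3b.png

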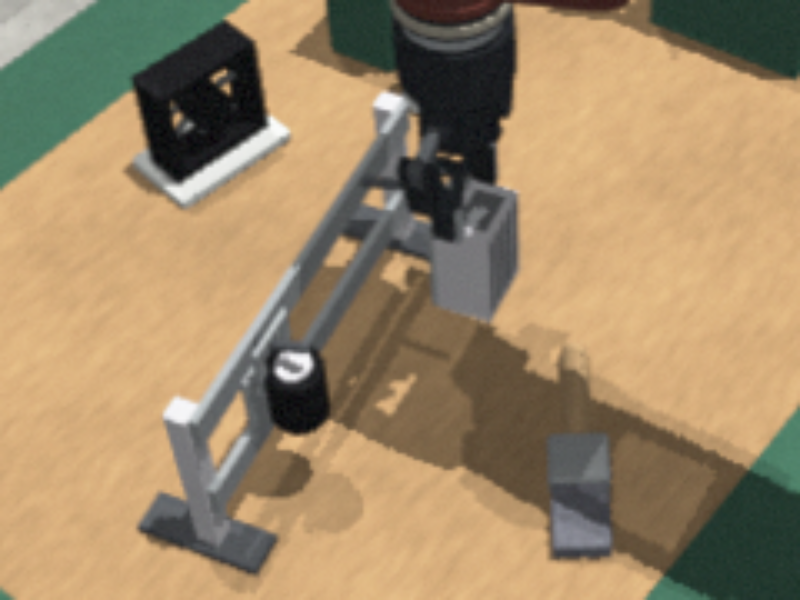

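It's off the peg, gripped at the sides, with the round unit undisturbed. Next I carry it to the clear area at about (0.47, -0.02).

```bash
python3 -m pendant '[[0,[-0.1,0,-0.15],0],[0,[-0.2,0.2,-0.2],0],[0,[-0.2,0.5,-0.2],0],[0,[-0.2,0.8,-0.2],0],[0,[-0.2,1,-0.2],0],[0,[-0.2,1,-0.2],0]]'
python3 -m pendant '[[0,[-0.1,0.2,0],0],[0,[-0.16,0.37,0.2],0],[0,[-0.16,0.37,0.45],0],[0,[-0.16,0.37,0.6],0],[0,[-0.16,0.37,0.65],0],[0,[-0.16,0.37,0.65],0]]'
python3 -c "
from h import *
go(.47,-.02,.0526,.265)"
```

```text
time: 7.05
tool_pos: [0.4808, 0.0253, 0.1415]
tool_rot: [0.001, 0.991, 0.131, 0.0]
contact_force: [0.0, 0.3, -3.6]
gripper_width: 0.574
grasp_force: 63.2
time: 7.65
tool_pos: [0.4724, -0.0196, 0.0624]
tool_rot: [-0.0, 0.991, 0.133, -0.001]
contact_force: [0.1, 1.5, -2.2]
gripper_width: 0.569
grasp_force: 63.4
at [ 0.4724 -0.0196  0.0624] psi 0.2666 -> shift [-0.02  -0.002  0.082] roll 0.0005
```

Now I lower it slowly and watch for contact.

```bash
python3 -m pendant '[[0,[0,0,0.02],0],[0,[0,0,0.04],0],[0,[0,0,0.06],0],[0,[0,0,0.06],0]]'
python3 -m pendant '[[0,[0,0,0.01],0],[0,[0,0,0.02],0],[0,[0,0,0.02],0]]'
```

```text
time: 8.05
tool_pos: [0.4731, -0.0201, 0.0563]
tool_rot: [0.0, 0.991, 0.133, 0.0]
contact_force: [0.2, 0.1, -3.4]
gripper_width: 0.572
grasp_force: 63.4
time: 8.35
tool_pos: [0.4732, -0.0202, 0.0539]
tool_rot: [0.0, 0.991, 0.133, 0.0]
contact_force: [0.7, -0.5, -2.2]
gripper_width: 0.57
grasp_force: 63.6
```

```bash
python3 -m pendant '[[0,[0,0,0.01],0],[0,[0,0,0.015],0],[0,[0,0,0.015],0]]'
```

```text
time: 8.65
tool_pos: [0.4741, -0.02, 0.0538]
tool_rot: [-0.0, 0.991, 0.133, 0.001]
contact_force: [-3.0, 1.7, 7.9]
gripper_width: 0.574
grasp_force: 65.2
```

```bash
python3 -m pendant '[[0.7,[0,0,0],0],[1,[0,0,0],0],[1,[0,0,0],0],[1,[0,0,0],0],[1,[0,0,0],0]]'
python3 -m pendant '[[1,[0,0,-0.1],0],[1,[0,0,-0.3],0],[1,[0,0,-0.6],0],[1,[0,0,-1],0],[1,[0,0,-1],0],[1,[0,0,-1],0]]'
python3 -m pendant '[[1,[0,0,-0.3],0],[1,[0,0,-0.6],-0.1],[1,[0,0,-0.6],-0.2],[1,[0,0,-0.6],-0.3],[1,[0,0,-0.6],-0.4],[1,[0,0,-0.6],-0.5],[1,[0,0,-0.6],-0.5],[1,[0,0,-0.6],-0.5],[1,[0,0,-0.6],-0.5],[1,[0,0,-0.6],-0.5]]'
python3 -m pendant '[[1,[0,0,0],-0.05],[1,[0,0,0],-0.05],[1,[0,0,0],-0.05]]'
python3 -c "
from h import *
go(.474,-.02,.055,.265+np.pi/2)
snap('side','s4');d=snap('wrist','w4');p=[.474,-.020,0];u=np.array([.965,.262,0]);v=np.array([-.262,.965,0])
P=[p+a*u*.022+b*v*.026+np.array([0,0,.08]) for a,b in [(-1,-1),(-1,1),(1,1),(1,-1)]]
im=d['img'][:,:,::-1].copy()
for x in proj(d,P): cv2.circle(im,tuple(int(round(t)) for t in x),2,(0,0,255),-1)
cv2.imwrite('pics/w4b.png',im)"
```

```text
time: 9.15
tool_pos: [0.473, -0.0202, 0.0518]
tool_rot: [0.0, 0.991, 0.133, -0.0]
contact_force: [0.1, -0.2, 0.4]
gripper_width: 1.0
grasp_force: 0.0
time: 9.75
tool_pos: [0.4743, -0.0204, 0.1746]
tool_rot: [0.001, 0.991, 0.133, 0.002]
contact_force: [0.0, 0.2, -1.1]
gripper_width: 1.001
grasp_force: 0.0
time: 10.75
tool_pos: [0.4721, -0.02, 0.242]
tool_rot: [-0.001, 0.689, 0.725, -0.001]
contact_force: [-0.9, 0.0, 0.5]
gripper_width: 0.999
grasp_force: 0.0
time: 11.05
tool_pos: [0.4724, -0.0201, 0.2427]
tool_rot: [-0.001, 0.633, 0.774, -0.0]
contact_force: [0.5, 0.2, 0.6]
gripper_width: 1.002
grasp_force: 0.0
at [ 0.4724 -0.0201  0.2427] psi 1.7702 -> shift [-0.003  0.016  1.564] roll -0.0209
```

View pics/w4b.png

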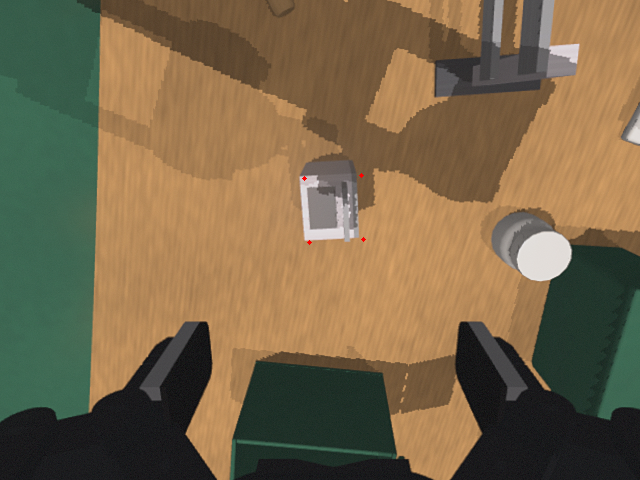

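The unit stands upright at about (305-358, 175-240), around 4 px (3.5 mm) left of the prediction, which agrees with the original grip offset. I correct for that and grasp it front to back.

```bash
python3 -c "
from h import *
go(.4701,-.021,.046,.265+np.pi/2)
d=load('w4');np.set_printoptions(precision=4,suppress=True)
b=onz(d,[[257,362],[382,373]],0);t=onz(d,[[235,440],[395,456]],.115)
for q in(b,t): v=q[1]-q[0];print(q,np.arctan2(v[1],v[0]))"
python3 -m pendant '[[1,[0,-0.016,0.3],-0.02],[1,[0,-0.016,0.6],-0.02],[1,[0,-0.016,0.8],-0.02],[1,[0,-0.016,0.8],-0.02]]'
python3 -c "
from h import *
go(.4701,-.021,.046,.265+np.pi/2)"
```

```text
at [ 0.4727 -0.0201  0.2432] psi 1.771 -> shift [-0.004 -0.021  1.644] roll -0.0206
[[ 0.4288 -0.2267  0.    ]
 [ 0.5678 -0.213   0.    ]] 0.09826016815330052
[[ 0.43   -0.2246  0.115 ]
 [ 0.5666 -0.2141  0.115 ]] 0.07670624344036915
time: 11.55
tool_pos: [0.468, -0.0199, 0.1433]
tool_rot: [-0.004, 0.608, 0.794, -0.002]
contact_force: [-0.3, 0.2, -0.2]
gripper_width: 1.001
grasp_force: 0.0
at [ 0.468  -0.0199  0.1433] psi 1.8346 -> shift [-0.016  0.021  0.811] roll -0.0004
```

I'll get a precise look at the housing first, with the gripper empty, by flying past it high up.

```bash
python3 -m pendant '[[1,[0,0,-0.4],0.02],[1,[0,0,-0.8],0.03],[1,[-0.3,0,-1],0.05],[1,[-0.7,0,-1],0.05],[1,[-1,0,-1],0.05],[1,[-1,0,-1],0.05]]' >/dev/null
python3 -m pendant '[[1,[-0.4,0,-0.3],0],[1,[-0.8,0,-0.3],0],[1,[-1,-0.1,-0.3],0],[1,[-1,-0.1,-0.3],0]]' >/dev/null
python3 -m pendant '[[1,[-0.4,0,0],0],[1,[-0.8,0,0],0],[1,[-0.9,0,0],0],[1,[-0.9,0,0],0],[1,[-0.9,0,0],0]]'
python3 -c "
from h import *
go(.497,-.25,.3,.09+np.pi/2)
d=snap('wrist','w5');cv2.imwrite('pics/w5b.png',cv2.resize(d['img'][:,:,::-1],(800,600)))"
```

```text
time: 13.05
tool_pos: [0.5156, -0.3628, 0.3044]
tool_rot: [-0.0, 0.668, 0.745, 0.0]
contact_force: [0.5, 0.8, -0.2]
gripper_width: 0.999
grasp_force: 0.0
at [ 0.5156 -0.3628  0.3044] psi 1.6797 -> shift [ 0.951 -0.052  0.037] roll 0.006
```

View pics/w5b.png

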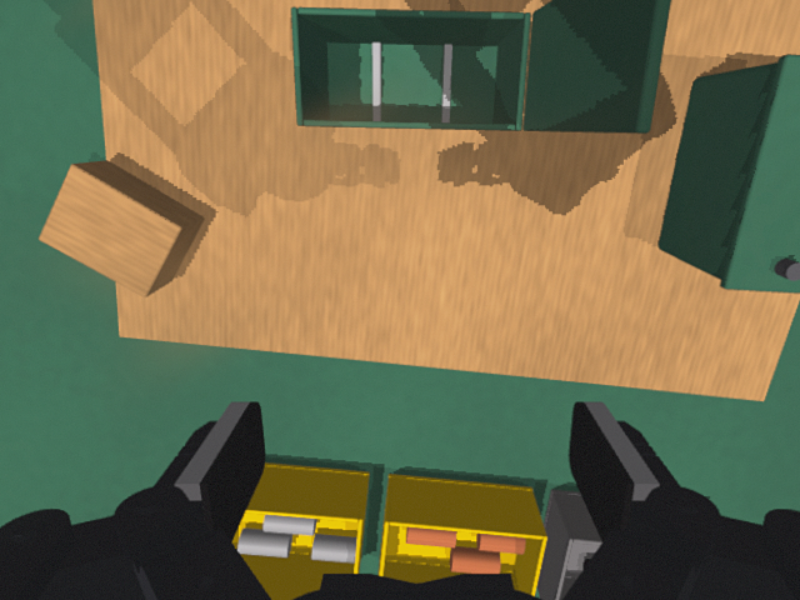

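Wrist view in 800-px scale: the housing rim corners are at (293,9), (529,12), (521,130) and (298,124). The ribs are at x≈372-381 and 443-452, and the lid is off to the right.

```bash
python3 -c "
from h import *
np.set_printoptions(precision=4,suppress=True)
d=load('w5');f=lambda *p:[[a*.8,b*.8] for a,b in p]
q=onz(d,f((293,9),(529,12),(521,130),(298,124)),.115);print(q,q.mean(0))
for a,b in((0,1),(3,2)): v=q[b]-q[a];print(np.linalg.norm(v),np.arctan2(v[1],v[0]))
r=onz(d,f((372,75),(381,75),(443,75),(452,75)),.012);print('ribs',r,r.mean(0),np.linalg.norm(r[2]-r[1]))
l=onz(d,f((653,131),(641,131)),.24);print('lid',l)
"
```

```text
[[ 0.4287 -0.2261  0.115 ]
 [ 0.5666 -0.2125  0.115 ]
 [ 0.5734 -0.2775  0.115 ]
 [ 0.4337 -0.2892  0.115 ]] [ 0.5006 -0.2513  0.115 ]
0.13855002668060643 0.09834455371760475
0.14023855886378878 0.08390660872425805
ribs [[ 0.4688 -0.2483  0.012 ]
 [ 0.4758 -0.2475  0.012 ]
 [ 0.5244 -0.2421  0.012 ]
 [ 0.5315 -0.2414  0.012 ]] [ 0.5001 -0.2448  0.012 ] 0.04890486491738117
lid [[ 0.6031 -0.2742  0.24  ]
 [ 0.5983 -0.2747  0.24  ]]
```

```bash
python3 -m pendant '[[1,[0.4,0,0],0],[1,[0.8,0,0],0],[1,[1,0,0],0],[1,[1,0,0],0]]' >/dev/null
python3 -m pendant '[[1,[0.4,0,0],0],[1,[0.8,0,0],0],[1,[1,0,0],0],[1,[1,0,0],0]]' >/dev/null
python3 -m pendant '[[1,[0.4,0,0],-0.05],[1,[0.8,-0.05,0.3],-0.05],[1,[0.87,-0.07,0.7],-0.05],[1,[0.87,-0.07,1],-0.05],[1,[0.87,-0.07,1],-0.05],[1,[0.87,-0.07,1],-0.05]]'
python3 -c "
from h import *
go(.4701,-.021,.046,.265+np.pi/2)"
```

```text
time: 14.5
tool_pos: [0.4698, -0.0234, 0.1843]
tool_rot: [-0.0, 0.608, 0.794, -0.0]
contact_force: [0.1, 0.5, 0.8]
gripper_width: 1.0
grasp_force: 0.0
at [ 0.4698 -0.0234  0.1843] psi 1.8354 -> shift [0.019 0.008 1.153] roll -0.0001
```

```bash
python3 -m pendant '[[1,[0.02,0,0.25],0],[1,[0.02,0,0.5],0],[1,[0.02,0,0.7],0],[1,[0.02,0,0.85],0],[1,[0.02,0,1],0],[1,[0.02,0,1],0]]'
python3 -m pendant '[[1,[0,0,0.07],0],[1,[0,0,0.15],0],[1,[0,0,0.15],0]]'
python3 -c "
from h import *
go(.4701,-.021,.046,.265+np.pi/2)"
```

```text
time: 15.1
tool_pos: [0.4701, -0.0215, 0.0649]
tool_rot: [0.0, 0.608, 0.794, 0.0]
contact_force: [-0.2, 0.4, 0.7]
gripper_width: 1.001
grasp_force: 0.0
time: 15.4
tool_pos: [0.469, -0.0207, 0.0456]
tool_rot: [-0.0, 0.608, 0.794, -0.0]
contact_force: [0.6, 0.1, -0.4]
gripper_width: 1.001
grasp_force: 0.0
at [ 0.469  -0.0207  0.0456] psi 1.8357 -> shift [-0.005  0.008 -0.003] roll -0.0
```

```bash
python3 -m pendant '[[0,[0,0,0],0],[0,[0,0,0],0],[0,[0,0,0],0],[0,[0,0,0],0],[0,[0,0,0],0],[0,[0,0,0],0],[0,[0,0,0],0],[0,[0,0,0],0]]'
python3 -m pendant '[[0,[0,0,-0.1],0],[0,[0,0,-0.3],0],[0,[0,0,-0.6],0],[0,[0,0,-0.9],0],[0,[0,0,-1],0],[0,[0,0,-1],0]]'
python3 -m pendant '[[0,[0,0,-0.2],0.02],[0,[0,0,-0.3],0.055],[0,[0,0,-0.3],0.055],[0,[0,0,-0.3],0.055]]'
python3 -c "
from h import *
go(.5007,-.2515,.21,.091+np.pi/2)"
```

```text
time: 16.2
tool_pos: [0.4699, -0.0207, 0.0467]
tool_rot: [0.001, 0.607, 0.794, 0.0]
contact_force: [0.3, 0.5, 5.6]
gripper_width: 0.498
grasp_force: 62.7
time: 16.8
tool_pos: [0.4699, -0.0207, 0.1674]
tool_rot: [0.001, 0.607, 0.794, 0.001]
contact_force: [-0.4, -0.5, -4.1]
gripper_width: 0.494
grasp_force: 61.9
time: 17.2
tool_pos: [0.4679, -0.0203, 0.1992]
tool_rot: [-0.002, 0.673, 0.74, -0.001]
contact_force: [0.3, 0.3, -4.4]
gripper_width: 0.491
grasp_force: 62.0
at [ 0.4679 -0.0203  0.1992] psi 1.6653 -> shift [-1.944  0.09  -0.093] roll 0.0011
```

```bash
python3 -m pendant '[[0,[-0.3,0.03,0],0.001],[0,[-0.6,0.05,0],0.001],[0,[-0.9,0.09,0],0.001],[0,[-1,0.09,0],0.001],[0,[-1,0.09,0],0.001]]' >/dev/null
python3 -m pendant '[[0,[-0.3,0,0],0],[0,[-0.6,0,0],0],[0,[-0.85,0,0],0],[0,[-0.94,0,0],0],[0,[-0.94,0,0],0],[0,[-0.94,0,0],0]]'
python3 -c "
from h import *
np.set_printoptions(precision=1,suppress=True)
go(.5007,-.2515,.21,.091+np.pi/2)
d=snap('wrist','w6');snap('side','s6')
cv2.imwrite('pics/w6b.png',d['img'][:,:,::-1])"
```

```text
time: 18.3
tool_pos: [0.5008, -0.2497, 0.2011]
tool_rot: [-0.001, 0.674, 0.738, 0.0]
contact_force: [0.1, 0.2, -2.8]
gripper_width: 0.501
grasp_force: 62.0
at [ 0.5 -0.2  0.2] psi 1.6613 -> shift [-0.  -0.  -0.1] roll -0.0002
```

View pics/w6b.png

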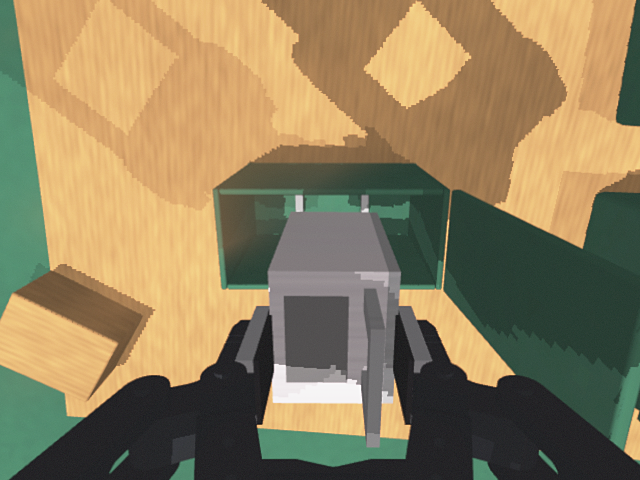

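The wrist view shows the unit above the housing, with rim corners at about (217,190), (447,190), (440,288) and (222,288). The lower edge of the unit's +y face runs from (303,212) to (368,212). I check the alignment in this one picture.

```bash
python3 -c "
from h import *
np.set_printoptions(precision=4,suppress=True)
d=load('w6');q=onz(d,[[215,190],[448,190],[441,289],[221,289]],.115);print(q,q.mean(0))
u=onz(d,[[303,212],[368,212]],.155);v=u[1]-u[0];print(u,u.mean(0)-np.array([-.091,.996,0])*.026,np.linalg.norm(v))
go(.5007,-.2515,.14,.091+np.pi/2)
for n,z in(('w5',.115),):
    im=load(n)['img']
"
```

```text
[[ 0.4288 -0.2253  0.115 ]
 [ 0.5665 -0.2127  0.115 ]
 [ 0.5733 -0.2766  0.115 ]
 [ 0.4329 -0.2894  0.115 ]] [ 0.5004 -0.251   0.115 ]
[[ 0.4837 -0.2236  0.155 ]
 [ 0.5166 -0.2206  0.155 ]] [ 0.5025 -0.248   0.155 ] 0.03301678362158793
at [ 0.5009 -0.2497  0.2015] psi 1.6618 -> shift [-0.015 -0.003  0.513] roll -0.0
```

```bash
python3 -c "
from h import *
np.set_printoptions(precision=1,suppress=True,linewidth=200)
d=load('w6');c=np.array([.5009,-.2497,0]);u=np.array([.996,.091,0]);v=np.array([-.091,.996,0])
for z in(.155,.235):print(z,proj(d,[c+a*u*.022+b*v*.026+np.array([0,0,z]) for a,b in((-1,1),(1,1),(1,-1),(-1,-1))]).ravel())
g=cv2.cvtColor(d['img'],cv2.COLOR_RGB2HSV)
for r in(205,210,214,218,225,235,245,255,265,275):print(r,[ (x,*g[r,x]) for x in range(262,410,8)])
print(manip.state()['contact_force'])
" | sed 's/np.uint8(\([0-9]*\))/\1/g'
```

```text
0.155 [288.8 215.  375.2 215.  372.4 307.2 291.9 307.2]
0.235 [264.4 276.3 397.9 276.3 391.6 407.9 271.3 407.9]
205 [(262, 56, 52, 99), (270, 49, 44, 82), (278, 53, 48, 85), (286, 73, 82, 137), (294, 72, 86, 130), (302, 10, 4, 190), (310, 74, 91, 134), (318, 74, 93, 150), (326, 74, 100, 151), (334, 74, 99, 152), (342, 75, 102, 150), (350, 75, 98, 120), (358, 75, 95, 94), (366, 170, 6, 137), (374, 75, 94, 100), (382, 77, 89, 72), (390, 77, 95, 75), (398, 75, 102, 103), (406, 76, 99, 132)]
210 [(262, 57, 49, 98), (270, 62, 48, 96), (278, 66, 54, 100), (286, 73, 87, 150), (294, 73, 96, 144), (302, 10, 4, 195), (310, 74, 100, 150), (318, 73, 96, 149), (326, 75, 99, 150), (334, 74, 100, 151), (342, 74, 100, 151), (350, 75, 104, 152), (358, 75, 104, 144), (366, 0, 1, 236), (374, 75, 100, 132), (382, 75, 97, 129), (390, 75, 104, 132), (398, 75, 99, 131), (406, 74, 100, 133)]
214 [(262, 56, 54, 99), (270, 62, 53, 97), (278, 64, 56, 96), (286, 72, 88, 150), (294, 0, 10, 126), (302, 175, 12, 129), (310, 175, 12, 128), (318, 174, 10, 125), (326, 175, 12, 128), (334, 171, 14, 129), (342, 170, 12
[... 2188 characters left out ...]
, (302, 168, 10, 128), (310, 170, 12, 127), (318, 167, 14, 130), (326, 173, 16, 130), (334, 167, 14, 130), (342, 171, 14, 130), (350, 176, 14, 129), (358, 173, 8, 128), (366, 0, 12, 129), (374, 171, 14, 128), (382, 167, 14, 130), (390, 165, 5, 99), (398, 70, 29, 80), (406, 74, 85, 63)]
275 [(262, 76, 86, 68), (270, 171, 12, 147), (278, 168, 9, 145), (286, 167, 12, 147), (294, 167, 12, 146), (302, 165, 14, 148), (310, 167, 12, 149), (318, 160, 16, 148), (326, 168, 17, 149), (334, 169, 14, 148), (342, 167, 12, 149), (350, 171, 12, 148), (358, 173, 15, 149), (366, 170, 12, 189), (374, 170, 12, 189), (382, 173, 11, 188), (390, 162, 9, 145), (398, 158, 7, 147), (406, 76, 94, 65)]
[-0.4  0.5 -2.1]
```

Measured this way, the unit sits about 2.5 mm toward +y of the housing's centre plane and is centred in x. I correct for that and lower it.

```bash
python3 -m pendant '[[0,[-0.021,0,0],0],[0,[-0.021,0,0.1],0],[0,[-0.021,0,0.2],0],[0,[-0.021,0,0.3],0],[0,[-0.021,0,0.4],0],[0,[-0.021,0,0.5],0],[0,[-0.021,0,0.5],0]]'
python3 -m pendant '[[0,[0,0,0.08],0],[0,[0,0,0.16],0],[0,[0,0,0.24],0],[0,[0,0,0.32],0],[0,[0,0,0.4],0],[0,[0,0,0.48],0],[0,[0,0,0.48],0]]'
python3 -c "
from h import *
go(.5007,-.2525,.051,.091+np.pi/2);print(manip.state()['ft_torque'])"
```

```text
time: 19.1
tool_pos: [0.4997, -0.2529, 0.1387]
tool_rot: [-0.003, 0.675, 0.738, -0.0]
contact_force: [0.3, 0.6, -3.5]
gripper_width: 0.495
grasp_force: 61.9
time: 19.8
tool_pos: [0.5, -0.2531, 0.0821]
tool_rot: [-0.002, 0.675, 0.738, -0.0]
contact_force: [-0.7, 0.2, -4.7]
gripper_width: 0.494
grasp_force: 61.9
at [ 0.5    -0.2531  0.0821] psi 1.66 -> shift [0.004 0.007 0.259] roll -0.0006
[ 0.01154256  0.02369371 -0.00173336]
```

```bash
python3 -m pendant '[[0,[0,0.005,0.05],0],[0,[0,0.005,0.1],0],[0,[0,0.005,0.15],0],[0,[0,0.005,0.18],0],[0,[0,0.005,0.18],0]]'
python3 -m pendant '[[0,[0,0,0.015],0],[0,[0,0,0.03],0],[0,[0,0,0.04],0],[0,[0,0,0.04],0]]'
```

```text
time: 20.3
tool_pos: [0.5013, -0.2535, 0.0618]
tool_rot: [-0.001, 0.675, 0.738, -0.0]
contact_force: [0.2, 0.2, -2.9]
gripper_width: 0.495
grasp_force: 62.0
time: 20.7
tool_pos: [0.5017, -0.2538, 0.0578]
tool_rot: [-0.0, 0.675, 0.738, -0.0]
contact_force: [0.8, 0.4, -3.3]
gripper_width: 0.496
grasp_force: 62.0
```

```bash
python3 -m pendant '[[0,[0.005,0,0.012],0],[0,[0.005,0,0.025],0],[0,[0.005,0,0.04],0],[0,[0.005,0,0.04],0]]'
python3 -m pendant '[[0,[0,0,0.008],0],[0,[0,0,0.016],0],[0,[0,0,0.016],0]]'
```

```text
time: 21.1
tool_pos: [0.5015, -0.253, 0.0527]
tool_rot: [-0.0, 0.675, 0.738, -0.0]
contact_force: [0.1, -0.4, -3.0]
gripper_width: 0.498
grasp_force: 62.0
time: 21.4
tool_pos: [0.5016, -0.2531, 0.051]
tool_rot: [-0.0, 0.675, 0.738, -0.0]
contact_force: [-0.3, -0.1, -2.4]
gripper_width: 0.495
grasp_force: 62.0
```

```bash
python3 -m pendant '[[0,[0,0,0.008],0],[0,[0,0,0.012],0],[0,[0,0,0.012],0]]'
```

```text
time: 21.7
tool_pos: [0.5019, -0.2534, 0.0507]
tool_rot: [0.0, 0.675, 0.738, -0.0]
contact_force: [-4.0, 2.5, 5.2]
gripper_width: 0.497
grasp_force: 62.9
```

The floor contact is at the right height (bottom ≈ 4 mm), so the unit is in the seat. I release with a partial opening and rise straight up.

```bash
python3 -m pendant '[[0.6,[0,0,0],0],[0.7,[0,0,0],0],[0.75,[0,0,0],0],[0.75,[0,0,0],0]]'
python3 -m pendant '[[0.75,[0,0,-0.1],0],[0.75,[0,0,-0.3],0],[0.75,[0,0,-0.6],0],[0.75,[0,0,-1],0],[0.75,[0,0,-1],0]]'
python3 -m pendant '[[0.75,[0,0,-0.4],0],[0.75,[0,0,-0.8],0],[0.75,[0,0,-1],0],[0.75,[0,0,-1],0]]'
python3 -c "
from h import *
np.set_printoptions(precision=4,suppress=True)
snap('side','s7');snap('scene','c7');d=snap('wrist','w7')
c=np.array([.5005,-.2515,0]);u=np.array([.996,.091,0]);v=np.array([-.091,.996,0])
# strap/unit aluminium mask inside housing
S=load('side0');C=load('scene0')
s2=lambda p:[310+(p[0]-400)/3,130+p[1]/3]
c2=lambda p:[200+(p[0]-400)/3.008,150+(p[1]-300)/3]
print('lid edge tri',tri(S,s2((492,68)),C,c2((532,377))),tri(S,s2((530,32)),C,c2((474,352))))
h=cv2.cvtColor(d['img'],cv2.COLOR_RGB2HSV)
z=proj(d,[c+a*u*.022+b*v*.026+np.array([0,0,.084]) for a,b in((-1,1),(1,1),(1,-1),(-1,-1))]);print(z)
m=((h[:,:,1]<40)&(h[:,:,2]>90)).astype('uint8'); n,L,st,ce=cv2.connectedComponentsWithStats(m)
print([(*s,*q.round(0)) for s,q in zip(st,ce) if s[4]>300][1:])
go(.6,-.24,.3,1.66)"
```

```text
time: 22.1
tool_pos: [0.5019, -0.2533, 0.0497]
tool_rot: [0.0, 0.675, 0.738, 0.0]
contact_force: [-0.2, 0.7, 0.1]
gripper_width: 0.749
grasp_force: 0.0
time: 22.6
tool_pos: [0.5059, -0.256, 0.1796]
tool_rot: [0.008, 0.675, 0.738, 0.001]
contact_force: [0.1, -0.8, 0.3]
gripper_width: 0.752
grasp_force: 0.0
time: 23.0
tool_pos: [0.5037, -0.2545, 0.2966]
tool_rot: [0.005, 0.675, 0.738, 0.001]
contact_force: [-0.7, 0.3, 0.3]
gripper_width: 0.752
grasp_force: 0.0
lid edge tri (array([ 0.5803, -0.2043,  0.2508]), np.float64(0.000514874597337754)) (array([ 0.5877, -0.275 ,  0.2495]), np.float64(0.001328137133913684))
[[305.0289 165.3905]
 [355.8689 165.2909]
 [354.9851 223.1527]
 [306.36   223.2569]]
[(np.int32(300), np.int32(162), np.int32(61), np.int32(65), np.int32(3316), np.float64(331.0), np.float64(193.0))]
at [ 0.5014 -0.253   0.2888] psi 1.66 -> shift [ 0.034  0.828 -0.094] roll 0.0
```

```bash
python3 -m pendant '[[0,[0.04,0,-0.4],0],[0,[0.04,0,-0.4],0],[0,[0.04,0.3,-0.4],0],[0,[0.04,0.7,-0.4],0],[0,[0.04,1,-0.4],0],[0,[0.04,1,-0.4],0]]'
python3 -m pendant '[[0,[0,0.25,0],0],[0,[0,0.25,0],0],[0,[0,0.25,0.3],0],[0,[0,0.25,0.6],0],[0,[0,0.25,0.8],0],[0,[0,0.25,0.8],0]]'
cat > lid.py <<'E'
from h import *
import sys
c=np.array([.5005,-.2515,0]);u=np.array([.996,.091,0])
p,R=pose();X=(p-c)@u;print('X',X.round(4),'z',p[2].round(4))
for t in [float(a) for a in sys.argv[1:]]:
    r=.12;x=.071-r*np.cos(t)+.004*np.sin(t)+.012;z=.115+r*np.sin(t)+.004*np.cos(t)
    q=p+u*(x-X);q[1]=-.2515+.091*x;q[2]=z;print(t,end=' ');go(*q,1.661)
E
python3 lid.py 1.8 1.6 1.4 1.2 1.0
python3 -c "
from h import *
d=load('w7');h=cv2.cvtColor(d['img'],cv2.COLOR_RGB2HSV)
m=(h[:,:,1]<40)&(h[:,:,2]>90)
for r in range(160,232,6): x=np.where(m[r,290:375])[0]; print(r,(x.min()+290,x.max()+290,len(x)) if len(x) else None,end=';')
"
```

```text
time: 23.75
tool_pos: [0.6231, -0.2367, 0.3329]
tool_rot: [-0.003, 0.674, 0.739, -0.0]
contact_force: [-1.5, 0.2, -0.2]
gripper_width: -0.003
grasp_force: 0.0
time: 24.35
tool_pos: [0.6471, -0.2341, 0.2353]
tool_rot: [-0.005, 0.675, 0.738, -0.002]
contact_force: [-0.7, 0.3, -0.7]
gripper_width: 0.005
grasp_force: 0.0
X 0.1476 z 0.2353
1.8 at [ 0.6471 -0.2341  0.2353] psi 1.6595 -> shift [-0.034 -0.281  0.039] roll -0.0005
1.6 at [ 0.6471 -0.2341  0.2353] psi 1.6595 -> shift [-0.034 -0.479  0.008] roll -0.0005
1.4 at [ 0.6471 -0.2341  0.2353] psi 1.6595 -> shift [-0.035 -0.678  0.017] roll -0.0005
1.2 at [ 0.6471 -0.2341  0.2353] psi 1.6595 -> shift [-0.035 -0.872  0.066] roll -0.0005
1.0 at [ 0.6471 -0.2341  0.2353] psi 1.6595 -> shift [-0.036 -1.052  0.153] roll -0.0005
160 None;166 (np.int64(300), np.int64(360), 61);172 (np.int64(301), np.int64(360), 60);178 (np.int64(291), np.int64(359), 60);184 (np.int64(290), np.int64(360), 62);190 (np.int64(301), np.int64(360), 60);196 (np.int64(302), np.int64(359), 58);202 (np.int64(302), np.int64(358), 57);208 (np.int64(308), np.int64(357), 50);214 (np.int64(308), np.int64(357), 50);220 (np.int64(308), np.int64(357), 50);226 (np.int64(345), np.int64(349), 5);
```

The unit's top measures 50 px against 51 predicted for the seated height, and it's centred. Now I push the lid.

```bash
python3 -m pendant '[[0,[-0.035,-0.2,0.03],0],[0,[-0.035,-0.3,0.03],0],[0,[-0.035,-0.4,0.01],0],[0,[-0.035,-0.5,0.01],0],[0,[-0.035,-0.6,0.01],0]]'
python3 -m pendant '[[0,[0,-0.1,0.01],0],[0,[0,-0.2,0.03],0],[0,[0,-0.28,0.06],0],[0,[0,-0.28,0.06],0]]'
python3 lid.py 1.2 1.0 0.8 0.6 0.4 0.2 0
```

```text
time: 24.85
tool_pos: [0.5789, -0.2459, 0.2418]
tool_rot: [0.001, 0.675, 0.738, 0.0]
contact_force: [-0.2, 0.8, -0.1]
gripper_width: -0.002
grasp_force: 0.0
time: 25.25
tool_pos: [0.5445, -0.2486, 0.2324]
tool_rot: [-0.001, 0.675, 0.738, -0.0]
contact_force: [0.3, 0.0, 0.2]
gripper_width: -0.0
grasp_force: 0.0
X 0.0441 z 0.2324
1.2 at [ 0.5445 -0.2486  0.2324] psi 1.6593 -> shift [ 0.009 -0.006  0.034] roll -0.0006
1.0 at [ 0.5445 -0.2486  0.2324] psi 1.6593 -> shift [ 0.008 -0.187  0.119] roll -0.0006
0.8 at [ 0.5445 -0.2486  0.2324] psi 1.6593 -> shift [ 0.008 -0.348  0.238] roll -0.0006
0.6 at [ 0.5445 -0.2486  0.2324] psi 1.6593 -> shift [ 0.007 -0.481  0.387] roll -0.0006
0.4 at [ 0.5445 -0.2486  0.2324] psi 1.6593 -> shift [ 0.007 -0.583  0.559] roll -0.0006
0.2 at [ 0.5445 -0.2486  0.2324] psi 1.6593 -> shift [ 0.007 -0.648  0.748] roll -0.0006
0.0 at [ 0.5445 -0.2486  0.2324] psi 1.6593 -> shift [ 0.007 -0.674  0.946] roll -0.0006
```

```bash
python3 -m pendant '[[0,[0.008,-0.05,0.05],0],[0,[0.008,-0.12,0.09],0]]'
python3 -m pendant '[[0,[0,-0.07,0.04],0],[0,[0,-0.16,0.1],0],[0,[0,-0.23,0.15],0]]'
python3 lid.py 0.8 0.6 0.4 0.2 0
python3 -c "
from h import *
np.set_printoptions(precision=4,suppress=True)
d0=load('scene0');d=snap('scene','c8')
for t in (1.7,1.4,1.2,1,.8,.6):
    X=.071-.142*np.cos(t)+.006*np.sin(t);z=.115+.142*np.sin(t)+.006*np.cos(t)
    print(t,proj(d,[[.5005+.996*X+.003*s,-.2515+.091*X-.033*s,z] for s in(1,-1)]).ravel().round(0))
h=cv2.cvtColor(d['img'],cv2.COLOR_RGB2HSV);m=(h[:,:,0]>65)&(h[:,:,0]<90)&(h[:,:,1]>60)&(h[:,:,2]<110)
w=m[150:250,200:300]
for r in range(0,100,5):print(r+150,''.join('#' if a else '.' for a in w[r,::2]))"
```

```text
time: 25.45
tool_pos: [0.5313, -0.2488, 0.2219]
tool_rot: [-0.0, 0.675, 0.738, 0.0]
contact_force: [0.5, 0.2, -0.5]
gripper_width: 0.0
grasp_force: 0.0
time: 25.75
tool_pos: [0.5029, -0.2514, 0.2036]
tool_rot: [-0.0, 0.675, 0.738, -0.0]
contact_force: [0.3, 0.5, 0.3]
gripper_width: 0.001
grasp_force: 0.0
X 0.0024 z 0.2036
0.8 at [ 0.5029 -0.2514  0.2036] psi 1.6599 -> shift [ 0.001 -0.001 -0.002] roll -0.0004
0.6 at [ 0.5029 -0.2514  0.2036] psi 1.6599 -> shift [ 0.001 -0.135  0.146] roll -0.0004
0.4 at [ 0.5029 -0.2514  0.2036] psi 1.6599 -> shift [ 0.    -0.236  0.318] roll -0.0004
0.2 at [ 0.5029 -0.2514  0.2036] psi 1.6599 -> shift [ 0.    -0.301  0.507] roll -0.0004
0.0 at [ 0.5029 -0.2514  0.2036] psi 1.6599 -> shift [ 0.    -0.328  0.705] roll -0.0004
1.7 [221. 167. 239. 175.]
1.4 [232. 160. 250. 168.]
1.2 [239. 158. 257. 165.]
1 [246. 157. 264. 165.]
0.8 [252. 159. 269. 166.]
0.6 [257. 162. 274. 169.]
150 ..................................................
155 ......................##..........................
160 ..................................................
165 ........
[... 222 characters left out ...]
.....######...........#####.............
190 ................######.......###########..........
195 ................#######..################.........
200 .................########........########.........
205 ...................#####......###########.........
210 ...................######..##############.........
215 ...................#######################........
220 ....................####################..........
225 ....................#################.............
230 ....................##############................
235 .......................########...................
240 .#................................................
245 ###...............................................
```

```bash
python3 -c "
from h import *
for n in('scene0','c7','c8'):
    h=cv2.cvtColor(load(n)['img'],cv2.COLOR_RGB2HSV); print(n)
    for r in range(155,240,6): print(r,' '.join('%3d/%3d/%3d'%tuple(h[r,x]) for x in range(222,290,6)))
d=snap('side','s8');print(proj(d,[[.5005+.996*X,-.2515+.091*X,z] for X,z in((.095,.25),(.083,.18),(-.0,.21))]))
for n in('s7','s8'):
    h=cv2.cvtColor(load(n)['img'],cv2.COLOR_RGB2HSV); print(n)
    for r in range(140,216,8): print(r,' '.join('%3d/%3d/%3d'%tuple(h[r,x]) for x in range(334,410,7)))
"
```

```text
scene0
155  25/156/141  75/ 89/146  76/ 90/145  76/ 91/145  75/ 91/145  75/ 92/130  75/ 91/135  76/ 90/130  75/ 91/132  75/ 93/132  75/ 89/129  76/ 91/129
161  24/182/146  75/ 89/141  75/ 90/145  76/ 89/143  76/ 89/143  76/ 90/144  76/ 90/144  75/ 90/145  75/ 93/134  57/ 49/136  19/ 87/190  17/ 93/221
167  76/ 93/131  76/ 89/144  76/ 92/142  76/ 89/143  76/ 89/143  76/ 90/144  62/ 52/147  17/ 95/218  16/110/151  16/106/164  17/ 97/214  17/ 93/222
173  76/ 91/145  76/ 92/ 75  75/ 95/ 86  75/ 94/117  75/ 91/ 92  17/101/152  17/106/178  18/ 95/218  16/111/136  16/106/154  17/111/136  16/110/128
179  75/ 90/145  73/ 92/ 75  74/ 93/ 74  75/ 96/ 74  16/110/149  16/109/150  16/110/151  17/108/153  16/111/120  16/110/125  16/111/126  16/110/125
185  75/ 89/146  68/ 68/ 82  74/ 93/ 74  74/ 92/ 75  17/108/153  17/ 96/220  17/ 93/222  69/ 70/ 87  75/ 91/ 90  22/ 83/123  16/108/154  17/ 97/207
191  18/ 93/224  16/106/151  75/ 94/ 76  74/ 92/ 75  17/106/151  21/ 78/174  74/ 94/ 73  75/ 92/ 72  77/ 93/ 77  76/ 93/ 93  20/ 85/111  16/106/156
197  17/ 95/223  17/ 93/222  76/ 92/ 75  73/ 92/ 75  76/ 
[... 7686 characters left out ...]
/ 99/134  76/ 98/130
180  17/102/223  16/108/221  75/ 98/ 57  73/ 85/ 78  16/105/221  17/105/220  17/105/223  16/107/219  17/104/227  19/ 95/199  76/ 98/133
188  17/109/217  17/104/229  79/138/ 50  75/ 96/ 64  80/ 95/ 59  49/ 54/114  17/106/229  16/106/224  17/105/230  17/105/224  18/103/228
196  17/106/223  16/105/224  74/ 93/ 63  78/104/ 66  77/ 92/ 58  94/ 11/190  77/ 92/ 58  76/ 95/ 59  60/ 56/ 87  16/108/225  17/102/228
204  17/104/223  16/105/224  78/116/ 55  76/ 88/ 61  77/ 86/ 62  74/ 70/ 69  90/  7/144 132/  6/201  76/ 91/ 59  75/ 97/ 97  17/105/222
212  17/110/139  16/109/223  78/ 91/ 56  76/105/ 56  75/ 90/ 62  76/ 94/ 57  75/ 99/ 62  74/ 89/ 60  76/ 98/ 68  74/ 89/ 66  17/107/220
```

The lid hasn't moved: the tip must have passed just over its edge, since the arm rides several mm high in fast moves. I go back and push lower on the lid, more slowly.

```bash
python3 -m pendant '[[0,[0,0,-0.4],0],[0,[0,0,-0.8],0],[0,[0,0,-1],0],[0,[0,0.3,-1],0],[0,[0,0.7,-1],0],[0,[0,1,-1],0],[0,[0,1,-1],0]]'
python3 -m pendant '[[0,[0,0.25,0],0],[0,[0,0.25,0],0],[0,[0,0.25,0.3],0],[0,[0,0.25,0.6],0],[0,[0,0.25,1],0],[0,[0,0.25,1],0],[0,[0,0.25,1],0]]'
python3 lid.py
python3 -m pendant '[[0,[0,-0.1,0],0],[0,[0,-0.2,0],0],[0,[0,-0.3,0],0],[0,[0,-0.4,0],0]]'
python3 -m pendant '[[0,[0,-0.06,0],0],[0,[0,-0.12,0],0]]'
python3 -m pendant '[[0,[0,-0.06,0],0],[0,[0,-0.12,0],0]]'
python3 lid.py
```

```text
time: 26.55
tool_pos: [0.6264, -0.2399, 0.3223]
tool_rot: [-0.001, 0.674, 0.739, 0.0]
contact_force: [-0.7, -0.5, -1.2]
gripper_width: 0.003
grasp_force: 0.0
time: 27.25
tool_pos: [0.6524, -0.2381, 0.2045]
tool_rot: [-0.001, 0.675, 0.738, -0.0]
contact_force: [0.6, -0.3, 1.4]
gripper_width: -0.003
grasp_force: 0.0
X 0.1525 z 0.2045
time: 27.65
tool_pos: [0.6049, -0.2428, 0.2063]
tool_rot: [0.001, 0.675, 0.738, 0.0]
contact_force: [1.0, -0.2, 1.0]
gripper_width: -0.001
grasp_force: 0.8
time: 27.85
tool_pos: [0.5909, -0.2439, 0.2053]
tool_rot: [0.001, 0.675, 0.738, 0.0]
contact_force: [1.3, 0.6, 0.9]
gripper_width: 0.001
grasp_force: 0.7
time: 28.05
tool_pos: [0.5766, -0.245, 0.2047]
tool_rot: [0.0, 0.675, 0.738, 0.0]
contact_force: [1.6, -0.4, 0.7]
gripper_width: -0.001
grasp_force: 0.7
X 0.0763 z 0.2047
```

Contact now (pad reading 0.8, about 1.5 N). I continue along the arc at radius 0.095.

```bash
sed -i 's/r=.12/r=.095/' lid.py
python3 lid.py 1.4 1.2 1.0 0.8
python3 -m pendant '[[0,[0,-0.07,0],0],[0,[0,-0.14,0.01],0],[0,[0,-0.2,0.03],0]]'
python3 lid.py 1.2 1.0 0.8 0.6 0.4 0.2 0
```

```text
X 0.0763 z 0.2047
1.4 at [ 0.5766 -0.245   0.2047] psi 1.6601 -> shift [ 0.004 -0.046 -0.039] roll -0.0003
1.2 at [ 0.5766 -0.245   0.2047] psi 1.6601 -> shift [ 0.004 -0.2   -0.003] roll -0.0003
1.0 at [ 0.5766 -0.245   0.2047] psi 1.6601 -> shift [ 0.003 -0.344  0.063] roll -0.0003
0.8 at [ 0.5766 -0.245   0.2047] psi 1.6601 -> shift [ 0.003 -0.472  0.156] roll -0.0003
time: 28.35
tool_pos: [0.5523, -0.2471, 0.2008]
tool_rot: [-0.0, 0.675, 0.738, -0.0]
contact_force: [0.9, 1.3, 1.1]
gripper_width: -0.0
grasp_force: 0.6
X 0.052 z 0.2008
1.2 at [ 0.5523 -0.2471  0.2008] psi 1.66 -> shift [ 0.003  0.003 -0.035] roll -0.0003
1.0 at [ 0.5523 -0.2471  0.2008] psi 1.66 -> shift [ 0.002 -0.141  0.031] roll -0.0003
0.8 at [ 0.5523 -0.2471  0.2008] psi 1.66 -> shift [ 0.002 -0.269  0.124] roll -0.0003
0.6 at [ 0.5523 -0.2471  0.2008] psi 1.66 -> shift [ 0.002 -0.376  0.241] roll -0.0003
0.4 at [ 0.5523 -0.2471  0.2008] psi 1.66 -> shift [ 0.002 -0.457  0.376] roll -0.0003
0.2 at [ 0.5523 -0.2471  0.2008] psi 1.66 -> shift [ 0.002 -0.51   0.525] roll -0.0003
0.0 at [ 0.5523 -0.2471  0.2008] psi 1.66 -> shift [ 0.001 -0.533  0.682] roll -0.0003
```

```bash
python3 -m pendant '[[0,[0,-0.07,0.01],0],[0,[0,-0.14,0.03],0],[0,[0,-0.2,0.07],0],[0,[0,-0.27,0.12],0]]'
python3 -m pendant '[[0,[0,-0.06,0.06],0],[0,[0,-0.11,0.12],0],[0,[0,-0.15,0.18],0]]'
python3 lid.py 0.6 0.4 0.2 0
```

```text
time: 28.75
tool_pos: [0.5202, -0.2502, 0.1866]
tool_rot: [0.0, 0.675, 0.738, -0.0]
contact_force: [1.1, 0.6, 1.0]
gripper_width: 0.001
grasp_force: 0.6
time: 29.05
tool_pos: [0.502, -0.2516, 0.1641]
tool_rot: [-0.0, 0.675, 0.738, -0.0]
contact_force: [0.1, 0.2, 1.6]
gripper_width: 0.002
grasp_force: 0.5
X 0.0015 z 0.1641
0.6 at [ 0.502  -0.2516  0.1641] psi 1.6598 -> shift [ 0.002  0.045 -0.065] roll -0.0004
0.4 at [ 0.502  -0.2516  0.1641] psi 1.6598 -> shift [ 0.002 -0.037  0.07 ] roll -0.0004
0.2 at [ 0.502  -0.2516  0.1641] psi 1.6598 -> shift [ 0.001 -0.09   0.219] roll -0.0004
0.0 at [ 0.502  -0.2516  0.1641] psi 1.6598 -> shift [ 0.001 -0.112  0.376] roll -0.0004
```

```bash
python3 -m pendant '[[0,[0,-0.06,0.08],0],[0,[0,-0.12,0.15],0],[0,[0,-0.18,0.22],0],[0,[0,-0.22,0.28],0]]'
python3 -m pendant '[[0,[0,0,0.03],0],[0,[0,0,0.06],0],[0,[0,0,0.08],0],[0,[0,0,0.08],0]]'
python3 lid.py 0
```

```text
time: 29.45
tool_pos: [0.4756, -0.2537, 0.1302]
tool_rot: [-0.0, 0.675, 0.738, -0.0]
contact_force: [0.6, 0.5, -0.3]
gripper_width: 0.002
grasp_force: 0.4
time: 29.85
tool_pos: [0.4766, -0.2539, 0.1215]
tool_rot: [-0.0, 0.675, 0.738, -0.0]
contact_force: [-0.1, -0.1, -0.2]
gripper_width: 0.002
grasp_force: 0.0
X -0.024 z 0.1215
0.0 at [ 0.4766 -0.2539  0.1215] psi 1.6602 -> shift [0.002 0.1   0.021] roll -0.0003
```

```bash
python3 -m pendant '[[0,[0,0,0.015],0],[0,[0,0,0.03],0]]'
python3 -m pendant '[[0,[0,0,0.015],0],[0,[0,0,0.03],0]]'
```

```text
time: 30.05
tool_pos: [0.4768, -0.254, 0.1184]
tool_rot: [0.0, 0.675, 0.738, -0.0]
contact_force: [-0.1, -0.5, 0.6]
gripper_width: -0.006
grasp_force: 0.3
time: 30.25
tool_pos: [0.4766, -0.2539, 0.1145]
tool_rot: [0.0, 0.675, 0.738, -0.0]
contact_force: [0.2, 0.6, -0.3]
gripper_width: 0.0
grasp_force: 0.3
```

```bash
python3 -m pendant '[[0,[0,0,0.01],0],[0,[0,0,0.02],0]]'
python3 -m pendant '[[0,[0,0,0.01],0],[0,[0,0,0.02],0]]'
python3 -c "
from h import *
d=snap('scene','c9')
for t in (.4,.2,.1,0):
    X=.071-.142*np.cos(t)+.006*np.sin(t);z=.115+.142*np.sin(t)+.006*np.cos(t)
    print(t,proj(d,[[.5005+.996*X+.003*s,-.2515+.091*X-.033*s,z] for s in(1,-1)]).ravel().round(0))
h=cv2.cvtColor(d['img'],cv2.COLOR_RGB2HSV);m=(h[:,:,0]>65)&(h[:,:,0]<90)&(h[:,:,1]>60)
for r in range(160,240,4):print(r,''.join(('G' if h[r,x,2]>110 else '#') if m[r,x] else ('k' if h[r,x,2]<60 else '.') for x in range(210,300,2)))"
```

```text
time: 30.45
tool_pos: [0.4765, -0.2539, 0.112]
tool_rot: [-0.0, 0.675, 0.738, -0.0]
contact_force: [-0.7, -1.0, 0.2]
gripper_width: 0.002
grasp_force: 0.3
time: 30.65
tool_pos: [0.4765, -0.2539, 0.1096]
tool_rot: [-0.0, 0.675, 0.738, 0.0]
contact_force: [-0.4, -0.1, 0.4]
gripper_width: 0.003
grasp_force: 0.3
0.4 [261. 167. 278. 174.]
0.2 [264. 173. 281. 180.]
0.1 [265. 176. 281. 184.]
0 [266. 180. 282. 187.]
160 ........GGGGGGGGGGGGkkkkkkkkkkkkk#G......GGGG
164 .......GGGGGGGGGGGGG.kkkkkkkk..k..........GGG
168 ....GGGGGGGGGGGGGGG...kkkkkkkkk.............G
172 GGGGGGGGGGGGGGGGG#..kk..kkkkkk..............G
176 GGGGGGGGGGGGGGGG.....kkkkkkkk...............G
180 GGGGGGGGGGGGG............kk..GG..............
184 GGGGGGGGG................kk...####GG.........
188 GGGGGG................GGG#...#####...........
192 GG..................################.........
196 .................###################.........
200 ..............GGG###################.........
204 .............#GGGG#######.##########.........
208 ..............######################.........
212 ..............######################.........
216 ..............#######################........
220 ...............####################..........
224 ...............##################............
228 ...............###############...............
232 ................############.................
236 ...................######....................
```

The lid is down to nearly shut. The shut fingertips seem to end about 12 mm above the nominal TCP, so I keep pressing gently until the force rises.

```bash
python3 -m pendant '[[0,[0,0,0.01],0],[0,[0,0,0.02],0]]'
python3 -m pendant '[[0,[0,0,0.01],0],[0,[0,0,0.02],0]]'
```

```text
time: 30.9
tool_pos: [0.4765, -0.254, 0.1073]
tool_rot: [0.0, 0.675, 0.738, 0.0]
contact_force: [0.5, 0.5, 0.2]
gripper_width: -0.0
grasp_force: 0.3
time: 31.1
tool_pos: [0.4765, -0.2539, 0.1048]
tool_rot: [-0.0, 0.675, 0.738, -0.0]
contact_force: [-0.7, 0.8, -0.0]
gripper_width: -0.003
grasp_force: 0.3
```

```bash
python3 -m pendant '[[0,[0,0,0.01],0],[0,[0,0,0.015],0]]'
```

```text
time: 31.3
tool_pos: [0.4764, -0.2539, 0.1029]
tool_rot: [-0.0, 0.675, 0.738, -0.0]
contact_force: [0.2, 0.6, 0.8]
gripper_width: 0.003
grasp_force: 0.3
```

```bash
cat > chk.py <<'E'
from h import *
d=snap('scene','cx')
g=cv2.resize(d['img'][170:200,250:300],None,fx=4,fy=4,interpolation=cv2.INTER_CUBIC);h=cv2.cvtColor(g,cv2.COLOR_RGB2HSV)
m=(h[:,:,0]>65)&(h[:,:,0]<95)&(h[:,:,1]>60)
for x in (66,68,70,72,74,76,78,80,82): # first green row in column 200+x
    c=m[:,(200+x-250)*4]; r=np.where(c[16:])[0]; print(200+x, 170+(r[0]+16)/4 if len(r) else None,end='; ')
print()
for t in(.15,.1,.05,0):
    X=.071-.142*np.cos(t)+.006*np.sin(t);z=.115+.142*np.sin(t)+.006*np.cos(t)
    print(t,proj(d,[[.5005+.996*X+.003*s,-.2515+.091*X-.033*s,z] for s in(1,-1)]).ravel().round(1))
E
python3 chk.py
python3 -m pendant '[[0,[0,0,0.01],0],[0,[0,0,0.02],0]]'
python3 -m pendant '[[0,[0,0,0.01],0],[0,[0,0,0.02],0]]'
python3 chk.py
```

```text
266 192.0; 268 182.0; 270 181.5; 272 182.25; 274 183.5; 276 184.5; 278 185.5; 280 186.25; 282 None; 
0.15 [264.5 174.6 281.  181.9]
0.1 [264.9 176.3 281.4 183.6]
0.05 [265.3 178.1 281.7 185.4]
0 [265.6 179.9 281.9 187.2]
time: 31.55
tool_pos: [0.4765, -0.2539, 0.1007]
tool_rot: [0.0, 0.675, 0.738, -0.0]
contact_force: [-0.3, 0.6, 0.8]
gripper_width: -0.0
grasp_force: 0.3
time: 31.75
tool_pos: [0.4766, -0.254, 0.1004]
tool_rot: [-0.0, 0.675, 0.738, -0.0]
contact_force: [-6.9, 4.4, 16.5]
gripper_width: -0.001
grasp_force: 7.8
266 192.75; 268 182.5; 270 182.25; 272 183.5; 274 184.5; 276 185.5; 278 186.0; 280 187.25; 282 None; 
0.15 [264.5 174.6 281.  181.9]
0.1 [264.9 176.3 281.4 183.6]
0.05 [265.3 178.1 281.7 185.4]
0 [265.6 179.9 281.9 187.2]
```

Hard stop with 16 N, and the lid edge in the image is at the shut position. One more small press, then I retreat and check again.

```bash
python3 -m pendant '[[0,[0,0,0.008],0],[0,[0,0,0.008],0]]'
python3 -m pendant '[[0,[0,0,-0.1],0],[0,[0,0,-0.4],0],[0,[0,0,-0.8],0],[0,[0,0,-1],0],[0,[0,0,-1],0]]'
python3 -m pendant '[[0,[0,0,-0.4],0],[0,[0,0,-0.7],0],[0,[0,0,-0.7],0],[0,[0,0,-0.7],0]]'
python3 chk.py
python3 -c "
from h import *
a=load('scene0')['img'];b=load('cx')['img']
s0=load('side0');s=snap('side','s9')
for n,A,B in(('scene',a,b),('side',s0['img'],s['img'])):
    d=(np.abs(A.astype(int)-B).max(2)>45).astype('uint8');k,L,st,ce=cv2.connectedComponentsWithStats(cv2.morphologyEx(d,cv2.MORPH_OPEN,np.ones((3,3))))
    print(n,[tuple(int(v) for v in q) for q in st[1:] if q[4]>40])
d=load('s7');
"
```

```text
time: 32.0
tool_pos: [0.4766, -0.254, 0.1004]
tool_rot: [-0.0, 0.675, 0.738, -0.0]
contact_force: [-7.9, 3.8, 14.6]
gripper_width: -0.001
grasp_force: 7.7
time: 32.5
tool_pos: [0.4789, -0.2555, 0.2233]
tool_rot: [0.005, 0.675, 0.738, 0.001]
contact_force: [0.3, 0.1, 0.4]
gripper_width: -0.001
grasp_force: 0.0
time: 32.9
tool_pos: [0.4767, -0.254, 0.3014]
tool_rot: [0.0, 0.675, 0.738, 0.0]
contact_force: [-0.8, 0.0, -0.5]
gripper_width: 0.001
grasp_force: 0.0
266 181.75; 268 181.5; 270 182.25; 272 183.25; 274 184.25; 276 185.0; 278 186.0; 280 187.25; 282 None; 
0.15 [264.5 174.6 281.  181.9]
0.1 [264.9 176.3 281.4 183.6]
0.05 [265.3 178.1 281.7 185.4]
0 [265.6 179.9 281.9 187.2]
scene [(296, 0, 16, 6, 73), (308, 0, 64, 17, 540), (403, 0, 36, 13, 311), (507, 0, 6, 19, 61), (528, 0, 9, 23, 82), (253, 2, 39, 9, 204), (243, 5, 14, 7, 73), (297, 8, 10, 7, 59), (212, 11, 20, 27, 407), (312, 15, 97, 28, 1199), (235, 16, 31, 14, 138), (487, 20, 36, 16, 200), (509, 20, 16, 9, 51), (241, 27, 21, 19, 304), (402, 29, 38, 87, 2418), (286, 32, 25, 17, 353), (249, 37, 36, 28, 415), (443, 37, 52, 145
[... 254 characters left out ...]
66, 15, 9, 95), (223, 170, 54, 35, 1053), (282, 187, 130, 42, 2231), (423, 204, 67, 67, 2172), (247, 231, 134, 41, 2766), (231, 241, 10, 15, 100), (375, 247, 42, 19, 544), (355, 256, 9, 7, 47), (364, 258, 13, 9, 85), (391, 268, 12, 4, 47), (351, 270, 24, 19, 316), (350, 292, 22, 17, 252)]
side [(365, 2, 88, 120, 6179), (459, 25, 181, 273, 19630), (426, 84, 32, 26, 270), (384, 109, 104, 244, 8116), (340, 142, 17, 52, 624), (633, 154, 7, 34, 158), (356, 185, 43, 25, 436), (320, 212, 24, 8, 131), (299, 223, 83, 152, 5664), (254, 274, 28, 51, 711), (502, 295, 17, 25, 207), (430, 323, 39, 13, 326), (419, 325, 63, 31, 803), (549, 327, 24, 20, 310), (404, 355, 9, 14, 71), (319, 377, 146, 84, 6503)]
```

```bash
python3 -c "
from plant import manip
print(manip.job_done())"
```

```text
the job is handed in; nothing more can be done
None
```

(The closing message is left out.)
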